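Break loose the stuck jar lid

ROBOT

A 7-joint arm with a two-finger parallel gripper is mounted at the origin on a cart in front of the work surface, level with it; the furniture and walls round the work are solid. World frame = base frame: x ahead of the robot, y to its left, z up, the work surface at z = 0. Lengths are in m, angles in rad, forces in N, time in s.
With the tool pointing down it reaches from about 0.425 to 1.025 m from the base axis. Payload 9.4 kg.
Tool frame: the origin (TCP) lies midway between the tips of the shut fingers; the grasp point (between the pads) lies 19 mm behind it; z points along the fingers, y is the line along which they close (so a half turn about z gives the same grasp; the last joint's range is limited). The gripper opens to 93 mm and grips with 3 to 60 N. Pads are 15 mm wide; open, the fingers measure 128 mm over their backs; the gripper's body (75 mm by 188 mm) begins 65 mm behind the grasp point.
Start: joints at [-1.275, 0.599, -0.003, 1.599, 0.002, 0.943, -0.08], TCP at [0.264, 0.675, 0.219] pointing down, gripper open.
Joint ranges: [-2.57, 2.57], [-0.35, 1.97], [-1.29, 1.29], [0.11, 2.56], [-1.05, 4.19], [0.11, 1.86], [-2.63, 2.63]. Speed limits (rad/s): [2.22, 2.22, 3.01, 3.01, 3.14, 3.14, 3.14].

INTERFACE

Orientations are given as [roll, pitch, yaw] about the fixed x, y, z axes, in that order (R = Rz(yaw) Ry(pitch) Rx(roll)).
In Python, from cell import sense, get_image, calibration, job_done, boxes_of, spot_point gives the robot as it stands. The module is installed in compiled form; this text tells all that it offers.
- The arm moves only by the tool jog_arm, never from a script. Its argument "deltas" is a list of rows, each an object with "translation": the shift along the tool's x, y, z in cm, a list of three; "delta_rot": the turn, a rotation vector about the tool's x, y, z in rad, a list of three. In form: [{"translation": [dx, dy, dz], "delta_rot": [rx, ry, rz]}, ...]. A call has 1 to 12 rows; each row shifts and turns the commanded pose from where the row before left it, along the tool's axes as they then stand; what a row does not reach is not made up. A row lasts 1/10 s, in which the tool goes at most 50 mm and 8.59 degrees, less where a joint would pass 70% of its speed; a pose out of reach is approached as far as the arm can. A call is refused whole if a number of a shift passes 5 or a number of a turn 0.15, either way. A call with a gripper value outside its range is refused whole. "fingers" is the gripper command: -1 is fully open, 1 is shut, values between are in proportion, set as the call begins (left out, the last holds). The fingers move at their own pace and stop on an object; the grip force is fixed at half the most. Time passes only in rows, so rows that do not move let the fingers close. It gives the time, the measured TCP pose, the force, the opening and the grip force at its end, in the units of the state.
- sense(): the state, without advancing time (a new reading comes with each control period).
- get_image(name): name is "side" or "top" or "wrist"; returns (picture, depth): 400x640x3 uint8, red, green, blue; 400x640 float32, m along the optical axis (not along the pixel's ray), 0 where there is no reading.
- calibration(name): a dict with "fx", "fy", "cx", "cy" (pixels), "k1" (the pictures are not rectified: a ray, as slopes to the right and down, at radius r is drawn at 1 + k1 r^2 times it, then the intrinsics apply), "R" (3x3) and "t" (3): a world point X has camera coordinates R X + t. Camera axes: x right, y down, z forward; pixel columns grow to the right and rows downward; lengths in m; the calibration is good to about 2 mm. A picture is of the moment at which its call begins: read the wrist's pose just before it. calibration takes no time and is no camera call; for the wrist camera it gives the pose at the moment of the call.
- job_done(): hands the job in; it is judged then, once.
Trained networks look in the newest picture that a camera, given by its name, has taken for a name from the list of things; names that differ only in an ending like _2 or _b are one class to them, and where a whole thing is asked for, a point or a joint stands for the part that bears it (a point fixed in the world has none). Each returns a list of dicts, best first, with "conf" (0 to 1); they miss things now and then, are a little off and sometimes report something else, mostly with a low value. They report only what shows in the picture. A call takes as long as a camera call. They do not tell look-alikes from the thing itself.
- boxes_of(camera, name): "centre" ([x, y, z] in m, in the coordinates of the camera as it stood for that picture, good to about 4 mm: the middle of the surface that is visible of it).
- spot_point(camera, name): "centre" ([x, y, z] in m, in the coordinates of the camera as it stood for that picture, good to about 4 mm: a listed point, or the origin of a listed thing).
The state is a dict: "clock": time; "qpos": joint angles; "qd": joint speeds; "tau": joint torques, N m; "position": TCP position; "eef_rot": TCP orientation; "wrist_force": force on the tool from outside, world axes, zero at the start; "torque": the same for the moment, N m; "opening": finger opening in m; "grasp_force": force on a finger pad.
Only numpy, scipy, OpenCV 4.12 (cv2) and the standard library are available. Lean on these libraries where they do the work, as an engineer would, in place of code of your own. Each camera call takes 0.05 s, during which the arm holds its last target. There are 200 camera calls.

TASK

Open the jar of massage cream: grip its metal screw lid firmly, break it loose with a short hard anticlockwise twist, then keep turning it easily until it lets go, and lift it off. The jar must stay down in its holder, so feel that the lid is really free before you lift it away. Set the lid down gently (not dropped), right way up, on top of the closed steel instrument box, and leave the suction cups, the tape measure and the carton where they are.

Things in the scene. Friction and masses are not known exactly. Their poses are not given: they have to be found in the camera images.
- cap_centre (a point): Centre (half-way up) of the plain metal screw lid on the jar: round, 54 mm wide, 28 mm high, fine upright ribs, 80 g; z up along the screw axis. On the jar its top is 104 mm above the worktop. Below its lower edge come 10 mm of bare neck 37 mm wide, a shoulder up to 47 mm wide, and 18 mm below the edge the square body, so fingers can pass its sides.
- cap: The same lid; origin at the centre of its open underside, z up. It unscrews anticlockwise seen from above; clockwise it soon meets a stop. It is stuck: the first 0.35 rad of turn take a twist that rises to 0.8 to 1 N m, at which a grip of 20 N slips round it (70 N holds and is harmless); it then gives with a jerk, and from about 0.7 rad it turns with nearly no resistance.
- jar_mouth (a point): Centre of the jar's mouth, 92 mm above its underside. Two lugs in the lid hold it down until they face two gaps in the neck's rim, somewhere 0.65 to 1.75 rad from the start: unlike on each jar and unseen. They pass over only 0.25 to 0.3 rad of turn; past it they catch again, to a stop at 2.5 rad. While caught, the lid lifts 2 to 3 mm, then pulls at the jar; when free it lifts off with no pull but its weight.
- jar: Square amber glass jar, 50 x 50 mm, body 50 mm high, neck 37 mm wide with its mouth at 92 mm; origin at the centre of its underside, z up. It stands loose, 0.4 to 0.8 kg, in the square recess of the holder, which keeps it from turning (about 1 mm of play each side) but not from being lifted.
- holder: Grey plastic jar holder fixed to the worktop: foot 100 x 100 x 8 mm, square collar 66 mm wide, 34 mm high, its recess 52 mm wide with the floor 8 mm above the worktop; origin at the centre of its underside, z up. The jar is home when its underside is on that floor.
- box_top (a point): Centre of the flat lid of the closed stainless instrument box (fixed; lid closed and staying closed), 44 mm above the worktop. The flat top measures 90 mm along this point's x and 196 mm along its y. z up.
- cup_large: Bystander: clear suction cup standing on its rim, 58 mm wide, 76 mm high; origin under its centre.
- cup_small: Bystander: clear suction cup standing on its rim, 51 mm wide, 68 mm high; origin under its centre.
- tape: Bystander: round tape measure lying flat, 49 x 52 x 15 mm; origin under its centre.
- carton: Bystander: small carton, 31 x 86 x 49 mm; origin under its centre.
There are look-alikes about, which are no part of the job. Of the things shaped like the cap, the aluminium one is meant.

How it is judged:
By the outcome, as a careful person would: the job done as asked, in the order asked, and still so for the second after the job is handed in, with the robot touching nothing.
It also fails if it takes over 58 s, if anything falls off the work surface, if the arm or the gripper's body presses on something with over 40 N, if the wrist force passes 120 N, or if a joint passes its speed limit or range.

## Working session

There is one attempt and no reset: what is moved stays moved. The work goes in short steps, Python scripts to look and compute and a tool call to move; the robot and the scene stay as the last step left them, time stands still between calls to the robot, and variables do not carry over. Pictures are saved under pics/ and viewed, at most 10 in all, crops included, and the job is handed in when it is done.

Besides the shell and the picture viewer there is one more tool, called after ">>>" in YAML: its name, and indented under it one key for each argument. jog_arm: Moves the arm, as the interface text tells. Its arguments: {"type":"object","properties":{"deltas":{"type":"array"},"fingers":{"type":"number"}},"required":["deltas"]}

```bash
mkdir -p pics
cat > h.py <<'E'
import numpy as np, cv2
from cell import *
def w(cam,p):
    c=calibration(cam); return np.array(c["R"]).T@(np.array(p)-np.array(c["t"]))
def px(cam,X):
    c=calibration(cam); p=np.array(c["R"])@np.array(X)+np.array(c["t"]); s=p[:2]/p[2]; s=s*(1+c["k1"]*(s@s)); return np.round([c["fx"]*s[0]+c["cx"],c["fy"]*s[1]+c["cy"]]).astype(int)
def save(cam,n,crop=None,f=1):
    im,d=get_image(cam); im=im[:,:,::-1].copy()
    if crop: x0,y0,x1,y1=crop; im=im[y0:y1,x0:x1]
    cv2.imwrite("pics/"+n+".png",cv2.resize(im,None,fx=f,fy=f,interpolation=cv2.INTER_CUBIC)); return d
E
python3 - <<'E'
from h import *
s=sense(); print({k:np.round(v,3) for k,v in s.items()})
for cam in("top","side"):
    save(cam,cam+"0")
    for n in ("cap_centre","cap","jar_mouth","holder","box_top","tape","carton","cup_large"):
        for r in spot_point(cam,n)[:4]: 
            X=w(cam,r["centre"]); print(cam,n,round(r["conf"],2),np.round(X,3),px(cam,X))
E
```

```text
{'clock': np.float64(0.0), 'qpos': array([-1.275,  0.6  , -0.003,  1.6  ,  0.002,  0.943, -0.08 ]), 'qd': array([-0.   ,  0.   , -0.001, -0.   , -0.001,  0.002,  0.   ]), 'tau': array([-2.0000e-03, -7.6505e+01,  1.4970e+00, -2.5235e+01, -5.2000e-02,
        1.7000e-02,  0.0000e+00]), 'position': array([0.264, 0.675, 0.218]), 'eef_rot': array([-3.14 ,  0.   ,  2.769]), 'wrist_force': array([-0.009, -0.206,  0.072]), 'torque': array([0.003, 0.04 , 0.002]), 'grasp_force': np.float64(0.0), 'opening': np.float64(0.093)}
top cap_centre 0.9 [0.465 0.185 0.014] [226 240]
top cap_centre 0.79 [0.372 0.02  0.017] [296 276]
top cap_centre 0.57 [0.503 0.062 0.092] [274 216]
top cap_centre 0.56 [0.575 0.186 0.013] [226 195]
top cap 0.94 [0.581 0.185 0.004] [227 193]
top cap 0.81 [ 0.466  0.186 -0.   ] [227 240]
top cap 0.77 [0.499 0.057 0.08 ] [277 219]
top cap 0.71 [0.37  0.022 0.002] [296 278]
top jar_mouth 0.62 [0.503 0.063 0.092] [273 216]
top jar_mouth 0.4 [0.506 0.062 0.104] [273 214]
top holder 0.56 [ 0.507  0.065 -0.001] [277 221]
top box_top 0.68 [ 0.497 -0.179  0.046] [379 218]
top tape 0.71 [ 0.667  0.122 -0.001] [253 159]
top carton 0.76 [ 0.689 -0.273  0.001] [408 145]
top cup_large 0.57 [ 0.69  -0.077 -0.001] [332 148]
side cap_centre 0.85 [0.375 0.022 0.017] [338 185]
side cap_centre 0.79 [0.582 0.19  0.012] [429 237]
side cap_centre 0.75 [0.502 0.065 0.09 ] [369 195]
side cap_centre 0.41 [ 0.504  0.065 -0.002] [366 223]
side cap 0.91 [0.5   0.066 0.081] [369 197]
side cap 0.91 [0.466 0.183 0.   ] [408 206]
side cap 0.89 [0.582 0.188 0.004] [427 239]
side cap 0.83 [ 0.371  0.023 -0.001] [337 189]
side jar_mouth 0.91 [0.503 0.066 0.104] [370 191]
side holder 0.9 [ 0.503  0.062 -0.003] [365 224]
side box_top 0.91 [ 0.5   -0.171  0.044] [266 222]
side tape 0.74 [0.666 0.124 0.004] [414 273]
side carton 0.85 [ 0.682 -0.269  0.002] [226 310]
side cup_large 0.93 [ 0.692 -0.081  0.002] [321 299]
```

View pics/top0.png

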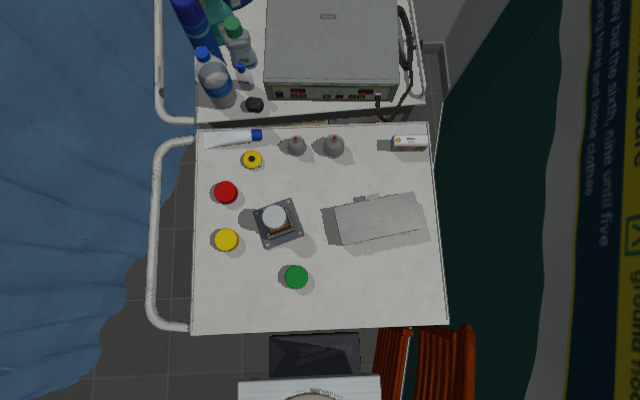

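Run:
```python
from h import *
save("side","crop1",(220,130,480,340),3)
```

```text
(no output)
```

View pics/crop1.png

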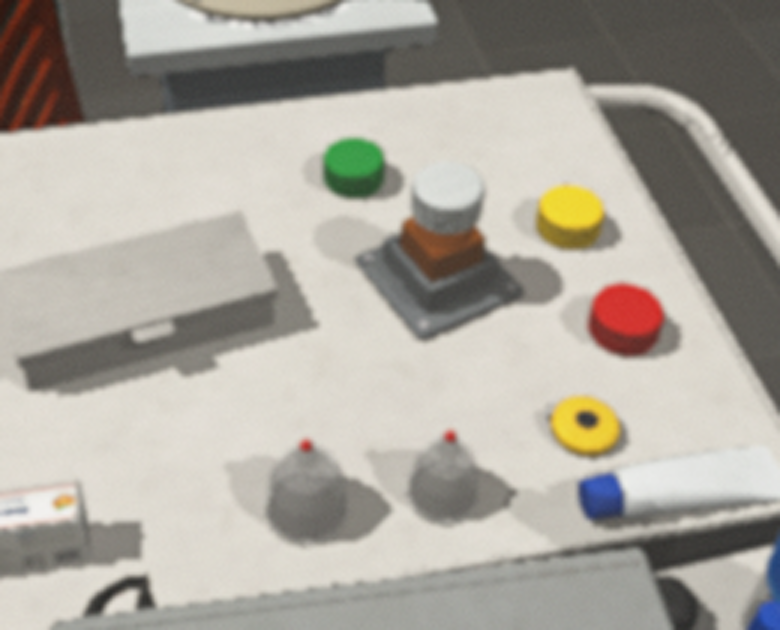

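Top picture: four cap-like things: green (296,276), yellow (226,240), red (226,193) and silver (274,216). The silver one is aluminium and sits on the amber jar in the holder. The crop at (448,195) confirms it, so that is the target. The box is at (380,218).

>>> jog_arm:
  deltas:
    - {"translation": [-2.5, -2.7, 0], "delta_rot": [0, 0, 0]}
    - {"translation": [-2.5, -2.7, 0], "delta_rot": [0, 0, 0]}
    - {"translation": [-2.5, -2.7, 0], "delta_rot": [0, 0, 0]}
    - {"translation": [-2.5, -2.7, 0], "delta_rot": [0, 0, 0]}
    - {"translation": [-2.5, -2.7, 0], "delta_rot": [0, 0, 0]}
    - {"translation": [-2.5, -2.7, 0], "delta_rot": [0, 0, 0]}
    - {"translation": [-2.5, -2.7, 0], "delta_rot": [0, 0, 0]}
    - {"translation": [-2.5, -2.7, 0], "delta_rot": [0, 0, 0]}
    - {"translation": [-2.5, -2.7, 0], "delta_rot": [0, 0, 0]}
    - {"translation": [-2.5, -2.7, 0], "delta_rot": [0, 0, 0]}
    - {"translation": [-2.5, -2.7, 0], "delta_rot": [0, 0, 0]}
    - {"translation": [-2.5, -2.7, 0], "delta_rot": [0, 0, 0]}
  fingers: -1

```text
clock: 2.15
position: [0.426, 0.2629, 0.2189]
eef_rot: [3.141, 0.0, 2.769]
wrist_force: [-0.0, 0.1, 0.5]
opening: 0.0932
grasp_force: 0.0
```

Run:
```python
from h import *
s=sense(); print({k:np.round(s[k],3) for k in("clock","qpos","position","eef_rot")})
get_image("wrist")
for n in ("cap_centre","jar_mouth"):
  for r in spot_point("wrist",n)[:4]: print(n,round(r["conf"],2),np.round(w("wrist",r["centre"]),3))
```

```text
{'clock': np.float64(2.15), 'qpos': array([-0.675,  0.332,  0.011,  2.106, -0.005,  0.703,  0.538]), 'position': array([0.426, 0.263, 0.219]), 'eef_rot': array([3.141, 0.   , 2.769])}
cap_centre 0.9 [0.375 0.018 0.014]
cap_centre 0.77 [0.465 0.179 0.013]
```

>>> jog_arm:
  deltas:
    - {"translation": [-2.88, -3.14, 0], "delta_rot": [0, 0, 0]}
    - {"translation": [-2.88, -3.14, 0], "delta_rot": [0, 0, 0]}
    - {"translation": [-2.88, -3.14, 0], "delta_rot": [0, 0, 0]}
    - {"translation": [-2.88, -3.14, 0], "delta_rot": [0, 0, 0]}
    - {"translation": [-2.88, -3.14, 0], "delta_rot": [0, 0, 0]}

```text
clock: 2.8
position: [0.5031, 0.0656, 0.2188]
eef_rot: [3.141, 0.0, 2.771]
wrist_force: [0.8, 1.4, -1.2]
opening: 0.093
grasp_force: 0.0
```

>>> jog_arm:
  deltas:
    - {"translation": [0, 0, 0], "delta_rot": [0, 0, 0.14]}
    - {"translation": [0, 0, 0], "delta_rot": [0, 0, 0.14]}
    - {"translation": [0, 0, 0], "delta_rot": [0, 0, 0.14]}
    - {"translation": [0, 0, 0], "delta_rot": [0, 0, 0.14]}
    - {"translation": [0, 0, 0], "delta_rot": [0, 0, 0.14]}
    - {"translation": [0, 0, 0], "delta_rot": [0, 0, 0.14]}
    - {"translation": [0, 0, 0], "delta_rot": [0, 0, 0.14]}
    - {"translation": [0, 0, 0], "delta_rot": [0, 0, 0.14]}
    - {"translation": [0, 0, 0], "delta_rot": [0, 0, 0.14]}
    - {"translation": [0, 0, 0], "delta_rot": [0, 0, 0.14]}
    - {"translation": [0, 0, 0], "delta_rot": [0, 0, 0.14]}
    - {"translation": [0, 0, 0], "delta_rot": [0, 0, 0.14]}

```text
clock: 4.0
position: [0.5026, 0.0672, 0.2187]
eef_rot: [3.141, -0.001, 1.085]
wrist_force: [0.1, -0.2, -0.3]
opening: 0.0923
grasp_force: 0.0
```

Run:
```python
from h import *
s=sense(); print({k:np.round(s[k],3) for k in("clock","qpos","position","eef_rot")})
d=save("wrist","wr1")
for n in ("cap_centre","cap","jar_mouth"):
  for r in spot_point("wrist",n)[:4]: X=w("wrist",r["centre"]);print(n,round(r["conf"],2),np.round(X,3),px("wrist",X))
# top disc from depth of wrist + top cameras
for cam in("wrist","top","side"):
    im,d=get_image(cam); c=calibration(cam); v,u=np.nonzero(d>0)
    K=np.array([[c["fx"],0,c["cx"]],[0,c["fy"],c["cy"]],[0,0,1]])
    p=cv2.undistortPoints(np.stack([u,v],1).astype(float)[:,None],K,np.array([c["k1"],0,0,0.]))[:,0]
    z=d[v,u]; P=(np.c_[p*z[:,None],z]-np.array(c["t"]))@np.array(c["R"])
    m=(abs(P[:,0]-.503)<.045)&(abs(P[:,1]-.064)<.045)&(P[:,2]>.097)&(P[:,2]<.112)
    Q=P[m]; 
    if len(Q)>20:
        (cx,cy),r=cv2.minEnclosingCircle(Q[:,:2].astype(np.float32)); print(cam,len(Q),Q.mean(0).round(4),np.median(Q[:,2]).round(4),"circ",cx,cy,r, (Q.min(0)+Q.max(0))/2)
```

```text
{'clock': np.float64(4.0), 'qpos': array([-0.624,  0.372,  0.514,  2.114, -0.276,  0.718, -0.416]), 'position': array([0.503, 0.067, 0.219]), 'eef_rot': array([ 3.141e+00, -1.000e-03,  1.085e+00])}
cap_centre 0.8 [0.464 0.183 0.011] [240 101]
cap_centre 0.68 [0.504 0.058 0.092] [325 201]
cap_centre 0.66 [0.58  0.188 0.018] [331  43]
cap_centre 0.63 [0.377 0.025 0.015] [246 252]
cap 0.9 [0.501 0.06  0.078] [321 196]
cap 0.86 [ 0.461  0.186 -0.006] [240  99]
cap 0.82 [0.374 0.02  0.003] [247 251]
cap 0.75 [0.577 0.188 0.003] [329  47]
wrist 2640 [0.5023 0.0634 0.104 ] 0.1041 circ 0.5015899538993835 0.062112387269735336 0.027201848104596138 [0.5017339  0.06213443 0.10185814]
top 390 [0.4983 0.0575 0.1044] 0.1045 circ 0.5011603832244873 0.061332494020462036 0.027399858459830284 [0.50034338 0.06075293 0.10386612]
side 334 [0.5071 0.0608 0.1034] 0.1037 circ 0.5043230652809143 0.0620216503739357 0.027539003640413284 [0.50405142 0.06129295 0.10205003]
```

View pics/wr1.png

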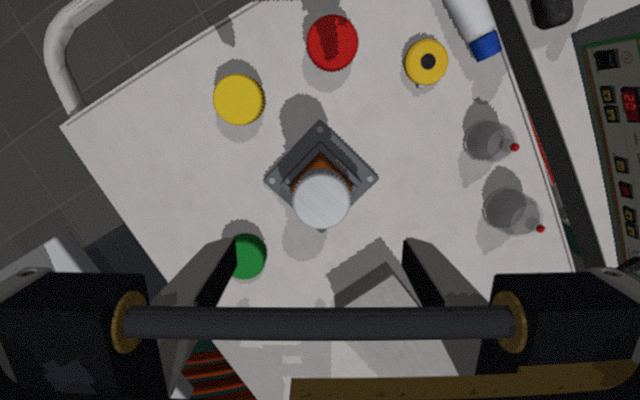

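The wrist view shows the silver lid on the jar at (322,200), with centre ≈ (0.502, 0.062) and top at 0.104. I'll descend to TCP z ≈ 0.080, so the fingertips stay 4 mm above the lid's lower edge.

>>> jog_arm:
  deltas:
    - {"translation": [-0.47, 0.19, 2.5], "delta_rot": [0, 0, 0]}
    - {"translation": [0, 0, 3], "delta_rot": [0, 0, 0]}
    - {"translation": [0, 0, 3], "delta_rot": [0, 0, 0]}
    - {"translation": [0, 0, 2.5], "delta_rot": [0, 0, 0]}
    - {"translation": [0, 0, 1.5], "delta_rot": [0, 0, 0]}
    - {"translation": [0, 0, 1.0], "delta_rot": [0, 0, 0]}
    - {"translation": [0, 0, 0.37], "delta_rot": [0, 0, 0]}
    - {"translation": [0, 0, 0], "delta_rot": [0, 0, 0]}

```text
clock: 5.15
position: [0.502, 0.0604, 0.0799]
eef_rot: [-3.141, -0.0, 1.089]
wrist_force: [-0.3, 0.1, 0.7]
opening: 0.0931
grasp_force: 0.0
```

>>> jog_arm:
  deltas:
    - {"translation": [0, 0, 0], "delta_rot": [0, 0, 0]}
    - {"translation": [0, 0, 0], "delta_rot": [0, 0, 0]}
    - {"translation": [0, 0, 0], "delta_rot": [0, 0, 0]}
    - {"translation": [0, 0, 0], "delta_rot": [0, 0, 0]}
    - {"translation": [0, 0, 0], "delta_rot": [0, 0, 0]}
    - {"translation": [0, 0, 0], "delta_rot": [0, 0, 0]}
    - {"translation": [0, 0, 0], "delta_rot": [0, 0, 0]}
    - {"translation": [0, 0, 0], "delta_rot": [0, 0, 0]}
  fingers: 1

```text
clock: 5.95
position: [0.502, 0.0606, 0.0801]
eef_rot: [3.142, -0.0, 1.089]
wrist_force: [-0.5, 1.0, 3.7]
opening: 0.0539
grasp_force: 30.0
```

Run:
```python
from h import *
s=sense(); print({k:np.round(s[k],4) for k in("clock","qpos","position","eef_rot","wrist_force","torque","grasp_force","opening")})
```

```text
{'clock': np.float64(5.95), 'qpos': array([-0.4501,  0.583 ,  0.3155,  2.228 , -0.4646,  0.3914, -0.2322]), 'position': array([0.502 , 0.0606, 0.0801]), 'eef_rot': array([ 3.1415e+00, -2.0000e-04,  1.0888e+00]), 'wrist_force': array([-0.472 ,  1.0477,  3.6855]), 'torque': array([ 0.0743,  0.2751, -0.0252]), 'grasp_force': np.float64(30.001), 'opening': np.float64(0.0539)}
```

>>> jog_arm:
  deltas:
    - {"translation": [0, 0, 0], "delta_rot": [0, 0, -0.14]}
    - {"translation": [0, 0, 0], "delta_rot": [0, 0, -0.14]}

```text
clock: 6.15
position: [0.5019, 0.0605, 0.08]
eef_rot: [3.141, -0.0, 1.371]
wrist_force: [-0.2, -0.1, -1.2]
opening: 0.0536
grasp_force: 30.1
```

```bash
cat > st.py <<'E'
from h import *
s=sense(); print({k:np.round(s[k],4).tolist() for k in("clock","qpos","position","eef_rot","wrist_force","torque","grasp_force","opening")})
E
python3 st.py
```

```text
{'clock': 6.15, 'qpos': [-0.4007, 0.574, 0.2425, 2.2251, -0.3611, 0.3781, -0.0576], 'position': [0.5019, 0.0605, 0.08], 'eef_rot': [3.1414, -0.0001, 1.3715], 'wrist_force': [-0.1742, -0.071, -1.2274], 'torque': [-0.2099, 0.1191, -1.0559], 'grasp_force': 30.0582, 'opening': 0.0536}
```

>>> jog_arm:
  deltas:
    - {"translation": [0, 0, 0], "delta_rot": [0, 0, -0.14]}

```text
clock: 6.25
position: [0.5022, 0.0598, 0.0799]
eef_rot: [3.141, 0.0, 1.511]
wrist_force: [1.2, -4.3, -1.4]
opening: 0.054
grasp_force: 30.1
```

```bash
python3 st.py
```

```text
{'clock': 6.25, 'qpos': [-0.3756, 0.5705, 0.2072, 2.2236, -0.3083, 0.3727, 0.0281], 'position': [0.5022, 0.0598, 0.0799], 'eef_rot': [3.1408, 0.0004, 1.5111], 'wrist_force': [1.1516, -4.2964, -1.436], 'torque': [-0.7207, -0.292, -1.1499], 'grasp_force': 30.0514, 'opening': 0.054}
```

>>> jog_arm:
  deltas:
    - {"translation": [0, 0, 0], "delta_rot": [0, 0, -0.08]}

```text
clock: 6.35
position: [0.5024, 0.0595, 0.0799]
eef_rot: [3.141, 0.0, 1.59]
wrist_force: [0.5, -0.9, -1.4]
opening: 0.0537
grasp_force: 30.0
```

```bash
python3 st.py; python3 -c "
from h import *
save('side','tw1',(300,140,440,260),5)"
```

```text
{'clock': 6.35, 'qpos': [-0.361, 0.5688, 0.1869, 2.2226, -0.2785, 0.3704, 0.0764], 'position': [0.5024, 0.0595, 0.0799], 'eef_rot': [3.1406, 0.0004, 1.5898], 'wrist_force': [0.5366, -0.8554, -1.4308], 'torque': [-0.2243, 0.0091, -1.2187], 'grasp_force': 30.0026, 'opening': 0.0537}
```

View pics/tw1.png

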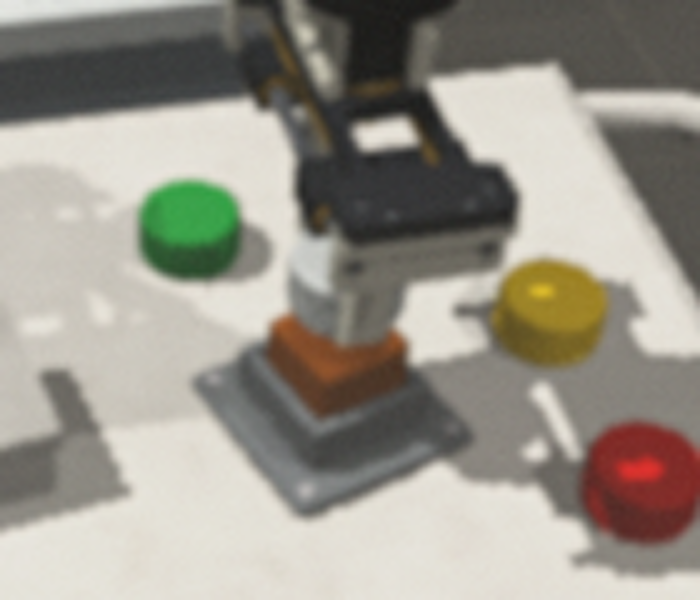

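>>> jog_arm:
  deltas:
    - {"translation": [0, 0, 0], "delta_rot": [0, 0, -0.12]}

```text
clock: 6.5
position: [0.5012, 0.0612, 0.0799]
eef_rot: [-3.14, -0.001, 1.707]
wrist_force: [-4.6, 3.2, 7.5]
opening: 0.0537
grasp_force: 30.0
```

```bash
python3 st.py
```

```text
{'clock': 6.5, 'qpos': [-0.3419, 0.566, 0.1558, 2.2215, -0.236, 0.3701, 0.1465], 'position': [0.5012, 0.0612, 0.0799], 'eef_rot': [-3.1403, -0.0013, 1.7067], 'wrist_force': [-4.5774, 3.2296, 7.5227], 'torque': [0.8667, 1.013, -1.012], 'grasp_force': 30.0096, 'opening': 0.0537}
```

>>> jog_arm:
  deltas:
    - {"translation": [0, 0, 0], "delta_rot": [0, 0, -0.12]}

```text
clock: 6.6
position: [0.5012, 0.0604, 0.08]
eef_rot: [-3.14, -0.0, 1.831]
wrist_force: [-2.0, -6.2, 4.7]
opening: 0.0536
grasp_force: 30.0
```

```bash
python3 st.py
```

```text
{'clock': 6.6, 'qpos': [-0.3204, 0.5638, 0.1259, 2.2206, -0.1882, 0.368, 0.222], 'position': [0.5012, 0.0604, 0.08], 'eef_rot': [-3.1403, -0.0003, 1.8306], 'wrist_force': [-1.9974, -6.2011, 4.73], 'torque': [-1.0897, 0.484, 0.0681], 'grasp_force': 29.9981, 'opening': 0.0536}
```

>>> jog_arm:
  deltas:
    - {"translation": [0, 0, 0], "delta_rot": [0, 0, -0.08]}
    - {"translation": [0, 0, 0], "delta_rot": [0, 0, 0]}
    - {"translation": [0, 0, 0], "delta_rot": [0, 0, 0]}

```text
clock: 6.9
position: [0.5014, 0.0599, 0.0797]
eef_rot: [-3.14, 0.0, 1.906]
wrist_force: [-1.8, -3.8, 0.9]
opening: 0.0539
grasp_force: 30.0
```

```bash
python3 st.py
```

```text
{'clock': 6.9, 'qpos': [-0.3067, 0.5632, 0.1073, 2.2197, -0.159, 0.3666, 0.2679], 'position': [0.5014, 0.0599, 0.0797], 'eef_rot': [-3.1404, 0.0003, 1.906], 'wrist_force': [-1.7708, -3.8481, 0.8937], 'torque': [-1.0438, 0.3823, 0.374], 'grasp_force': 30.001, 'opening': 0.0539}
```

>>> jog_arm:
  deltas:
    - {"translation": [0, 0, -0.1], "delta_rot": [0, 0, 0]}
    - {"translation": [0, 0, -0.08], "delta_rot": [0, 0, 0]}
    - {"translation": [0, 0, 0], "delta_rot": [0, 0, 0]}

```text
clock: 7.2
position: [0.5017, 0.0602, 0.0819]
eef_rot: [-3.141, 0.0, 1.908]
wrist_force: [-0.8, -4.6, 1.6]
opening: 0.0539
grasp_force: 30.0
```

```bash
python3 st.py
```

```text
{'clock': 7.2, 'qpos': [-0.308, 0.5595, 0.1084, 2.2183, -0.158, 0.3711, 0.2683], 'position': [0.5017, 0.0602, 0.0819], 'eef_rot': [-3.1412, 0.0003, 1.9077], 'wrist_force': [-0.8445, -4.5705, 1.5942], 'torque': [-1.1535, 0.3945, 0.1696], 'grasp_force': 30.0002, 'opening': 0.0539}
```

>>> jog_arm:
  deltas:
    - {"translation": [0, 0, -0.05], "delta_rot": [0, 0, 0]}
    - {"translation": [0, 0, 0], "delta_rot": [0, 0, 0]}

```text
clock: 7.4
position: [0.5017, 0.0603, 0.0824]
eef_rot: [-3.141, 0.0, 1.908]
wrist_force: [-1.5, -5.6, 1.0]
opening: 0.0537
grasp_force: 30.0
```

>>> jog_arm:
  deltas:
    - {"translation": [0, 0, -0.05], "delta_rot": [0, 0, 0]}
    - {"translation": [0, 0, 0], "delta_rot": [0, 0, 0]}

```text
clock: 7.6
position: [0.5017, 0.0605, 0.0826]
eef_rot: [-3.141, -0.0, 1.909]
wrist_force: [-0.8, -4.4, -3.1]
opening: 0.0539
grasp_force: 30.0
```

>>> jog_arm:
  deltas:
    - {"translation": [0, 0, 0.13], "delta_rot": [0, 0, 0]}
    - {"translation": [0, 0, 0], "delta_rot": [0, 0, -0.11]}
    - {"translation": [0, 0, -0.08], "delta_rot": [0, 0, 0]}
    - {"translation": [0, 0, -0.05], "delta_rot": [0, 0, 0]}
    - {"translation": [0, 0, 0], "delta_rot": [0, 0, 0]}

```text
clock: 8.1
position: [0.5023, 0.061, 0.0827]
eef_rot: [3.141, -0.0, 2.017]
wrist_force: [1.5, -1.6, -6.2]
opening: 0.0535
grasp_force: 30.0
```

>>> jog_arm:
  deltas:
    - {"translation": [0, 0, 0.13], "delta_rot": [0, 0, 0]}
    - {"translation": [0, 0, 0], "delta_rot": [0, 0, -0.11]}
    - {"translation": [0, 0, -0.08], "delta_rot": [0, 0, 0]}
    - {"translation": [0, 0, -0.05], "delta_rot": [0, 0, 0]}
    - {"translation": [0, 0, 0], "delta_rot": [0, 0, 0]}

```text
clock: 8.6
position: [0.502, 0.0607, 0.0827]
eef_rot: [3.141, -0.0, 2.127]
wrist_force: [1.3, -0.7, -5.6]
opening: 0.0537
grasp_force: 30.0
```

>>> jog_arm:
  deltas:
    - {"translation": [0, 0, 0.13], "delta_rot": [0, 0, 0]}
    - {"translation": [0, 0, 0], "delta_rot": [0, 0, -0.11]}
    - {"translation": [0, 0, -0.08], "delta_rot": [0, 0, 0]}
    - {"translation": [0, 0, -0.05], "delta_rot": [0, 0, 0]}
    - {"translation": [0, 0, 0], "delta_rot": [0, 0, 0]}

```text
clock: 9.1
position: [0.5018, 0.0606, 0.0827]
eef_rot: [-3.142, -0.0, 2.236]
wrist_force: [1.3, -0.1, -4.6]
opening: 0.0538
grasp_force: 30.0
```

>>> jog_arm:
  deltas:
    - {"translation": [0, 0, 0.13], "delta_rot": [0, 0, 0]}
    - {"translation": [0, 0, 0], "delta_rot": [0, 0, -0.11]}
    - {"translation": [0, 0, -0.08], "delta_rot": [0, 0, 0]}
    - {"translation": [0, 0, -0.05], "delta_rot": [0, 0, 0]}
    - {"translation": [0, 0, 0], "delta_rot": [0, 0, 0]}

```text
clock: 9.6
position: [0.5017, 0.0605, 0.0827]
eef_rot: [-3.141, -0.0, 2.346]
wrist_force: [1.7, -0.0, -3.1]
opening: 0.054
grasp_force: 30.0
```

>>> jog_arm:
  deltas:
    - {"translation": [0, 0, 0.13], "delta_rot": [0, 0, 0]}
    - {"translation": [0, 0, 0], "delta_rot": [0, 0, -0.11]}
    - {"translation": [0, 0, -0.08], "delta_rot": [0, 0, 0]}
    - {"translation": [0, 0, -0.05], "delta_rot": [0, 0, 0]}
    - {"translation": [0, 0, 0], "delta_rot": [0, 0, 0]}

```text
clock: 10.1
position: [0.5017, 0.0605, 0.0827]
eef_rot: [-3.141, -0.0, 2.456]
wrist_force: [3.6, 0.1, -3.1]
opening: 0.0538
grasp_force: 30.0
```

>>> jog_arm:
  deltas:
    - {"translation": [0, 0, 0.13], "delta_rot": [0, 0, 0]}
    - {"translation": [0, 0, 0], "delta_rot": [0, 0, -0.11]}
    - {"translation": [0, 0, -0.08], "delta_rot": [0, 0, 0]}
    - {"translation": [0, 0, -0.05], "delta_rot": [0, 0, 0]}
    - {"translation": [0, 0, 0], "delta_rot": [0, 0, 0]}

```text
clock: 10.6
position: [0.5017, 0.0605, 0.0827]
eef_rot: [-3.141, -0.0, 2.566]
wrist_force: [0.7, 0.7, -2.7]
opening: 0.0533
grasp_force: 30.0
```

>>> jog_arm:
  deltas:
    - {"translation": [0, 0, -0.04], "delta_rot": [0, 0, 0]}
    - {"translation": [0, 0, 0], "delta_rot": [0, 0, 0]}

```text
clock: 10.8
position: [0.5015, 0.0605, 0.083]
eef_rot: [-3.141, -0.001, 2.568]
wrist_force: [1.4, 1.5, -4.7]
opening: 0.0542
grasp_force: 30.0
```

```bash
python3 st.py
```

```text
{'clock': 10.8, 'qpos': [-0.1887, 0.5537, -0.0618, 2.21, 0.0875, 0.3807, 0.6747], 'position': [0.5015, 0.0605, 0.083], 'eef_rot': [-3.1411, -0.0005, 2.5681], 'wrist_force': [1.358, 1.5155, -4.7451], 'torque': [0.2225, -0.3001, -0.069], 'grasp_force': 29.9987, 'opening': 0.0542}
```

Still caught. I'll keep this slightly higher test level (0.0832) and go on.

>>> jog_arm:
  deltas:
    - {"translation": [0, 0, 0.17], "delta_rot": [0, 0, 0]}
    - {"translation": [0, 0, 0], "delta_rot": [0, 0, -0.11]}
    - {"translation": [0, 0, -0.1], "delta_rot": [0, 0, 0]}
    - {"translation": [0, 0, -0.07], "delta_rot": [0, 0, 0]}
    - {"translation": [0, 0, 0], "delta_rot": [0, 0, 0]}

```text
clock: 11.3
position: [0.5017, 0.0604, 0.0831]
eef_rot: [-3.141, -0.0, 2.677]
wrist_force: [2.0, 0.3, -2.5]
opening: 0.0535
grasp_force: 30.0
```

>>> jog_arm:
  deltas:
    - {"translation": [0, 0, 0.17], "delta_rot": [0, 0, 0]}
    - {"translation": [0, 0, 0], "delta_rot": [0, 0, -0.11]}
    - {"translation": [0, 0, -0.1], "delta_rot": [0, 0, 0]}
    - {"translation": [0, 0, -0.07], "delta_rot": [0, 0, 0]}
    - {"translation": [0, 0, 0], "delta_rot": [0, 0, 0]}

```text
clock: 11.8
position: [0.5019, 0.0605, 0.0832]
eef_rot: [3.142, 0.0, 2.786]
wrist_force: [1.7, 0.8, -1.8]
opening: 0.0536
grasp_force: 30.0
```

>>> jog_arm:
  deltas:
    - {"translation": [0, 0, -0.04], "delta_rot": [0, 0, 0]}
    - {"translation": [0, 0, 0], "delta_rot": [0, 0, 0]}

```text
clock: 12.0
position: [0.5019, 0.0605, 0.0836]
eef_rot: [-3.142, 0.0, 2.788]
wrist_force: [1.8, 1.9, -1.5]
opening: 0.0538
grasp_force: 30.0
```

>>> jog_arm:
  deltas:
    - {"translation": [0, 0, -0.04], "delta_rot": [0, 0, 0]}
    - {"translation": [0, 0, 0], "delta_rot": [0, 0, 0]}

```text
clock: 12.2
position: [0.5019, 0.0605, 0.084]
eef_rot: [3.142, 0.0, 2.789]
wrist_force: [1.2, 0.7, -1.2]
opening: 0.0538
grasp_force: 30.0
```

```bash
python3 st.py
```

```text
{'clock': 12.2, 'qpos': [-0.1472, 0.5533, -0.1203, 2.2065, 0.1668, 0.3899, 0.8136], 'position': [0.5019, 0.0605, 0.084], 'eef_rot': [3.1416, 0.0001, 2.7886], 'wrist_force': [1.1972, 0.7119, -1.2196], 'torque': [0.2571, -0.3583, 0.0408], 'grasp_force': 29.9998, 'opening': 0.0538}
```

>>> jog_arm:
  deltas:
    - {"translation": [0, 0, -0.05], "delta_rot": [0, 0, 0]}
    - {"translation": [0, 0, 0], "delta_rot": [0, 0, 0]}

```text
clock: 12.4
position: [0.5019, 0.0605, 0.0845]
eef_rot: [3.142, 0.0, 2.789]
wrist_force: [1.4, 0.7, -1.5]
opening: 0.0539
grasp_force: 30.0
```

>>> jog_arm:
  deltas:
    - {"translation": [0, 0, -0.08], "delta_rot": [0, 0, 0]}
    - {"translation": [0, 0, 0], "delta_rot": [0, 0, 0]}

```text
clock: 12.6
position: [0.5019, 0.0605, 0.0853]
eef_rot: [3.142, 0.0, 2.789]
wrist_force: [1.3, 0.8, -2.0]
opening: 0.0536
grasp_force: 30.0
```

>>> jog_arm:
  deltas:
    - {"translation": [0, 0, -0.3], "delta_rot": [0, 0, 0]}
    - {"translation": [0, 0, -0.3], "delta_rot": [0, 0, 0]}
    - {"translation": [0, 0, -0.4], "delta_rot": [0, 0, 0]}
    - {"translation": [0, 0, 0], "delta_rot": [0, 0, 0]}

```text
clock: 13.0
position: [0.5016, 0.0602, 0.0958]
eef_rot: [-3.141, 0.0, 2.789]
wrist_force: [0.6, 0.2, -1.0]
opening: 0.0537
grasp_force: 30.0
```

```bash
python3 st.py; python3 -c "
from h import *
save('side','up1',(300,140,440,260),5)"
```

```text
{'clock': 13.0, 'qpos': [-0.141, 0.5325, -0.1279, 2.1992, 0.1607, 0.4185, 0.8194], 'position': [0.5016, 0.0602, 0.0958], 'eef_rot': [-3.1413, 0.0, 2.7885], 'wrist_force': [0.6457, 0.2481, -0.9726], 'torque': [0.0037, -0.0056, 0.0037], 'grasp_force': 29.9999, 'opening': 0.0537}
```

View pics/up1.png

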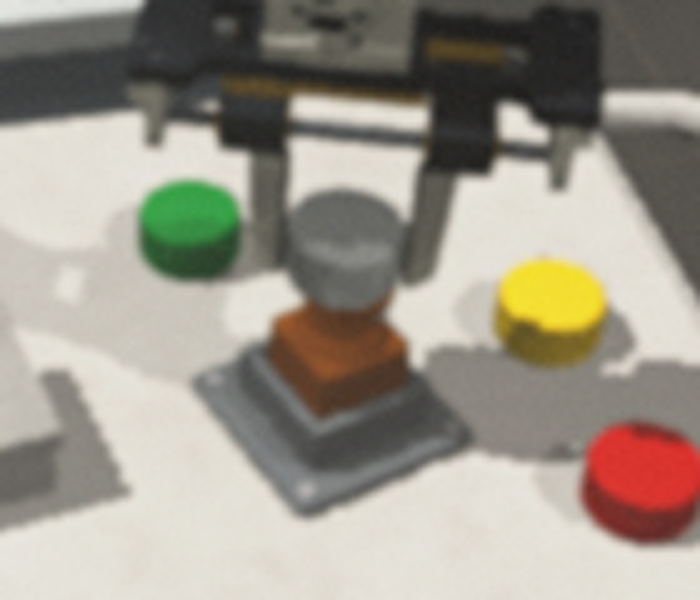

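The lid is up and the jar has stayed down: the amber body at (340,360) is unchanged and the pull is only the lid's weight. Next I carry it to the box.

>>> jog_arm:
  deltas:
    - {"translation": [0, 0, -2], "delta_rot": [0, 0, 0]}
    - {"translation": [0, 0, -2.5], "delta_rot": [0, 0, 0]}
    - {"translation": [0, 0, -1.5], "delta_rot": [0, 0, 0]}
    - {"translation": [-0.8, -2.2, 0], "delta_rot": [0, 0, 0]}
    - {"translation": [-1.1, -3.2, 0], "delta_rot": [0, 0, 0]}
    - {"translation": [-1.2, -3.4, 0], "delta_rot": [0, 0, 0]}
    - {"translation": [-1.2, -3.4, 0], "delta_rot": [0, 0, 0]}
    - {"translation": [-1.2, -3.4, 0], "delta_rot": [0, 0, 0]}
    - {"translation": [-1.1, -3.2, 0], "delta_rot": [0, 0, 0]}
    - {"translation": [-0.8, -2.2, 0], "delta_rot": [0, 0, 0]}
    - {"translation": [-0.4, -1.1, 0], "delta_rot": [0, 0, 0]}
    - {"translation": [0, 0, 0], "delta_rot": [0, 0, 0]}

```text
clock: 14.25
position: [0.4982, -0.1752, 0.1551]
eef_rot: [-3.141, -0.0, 2.786]
wrist_force: [0.8, 0.3, -0.7]
opening: 0.0537
grasp_force: 30.0
```

>>> jog_arm:
  deltas:
    - {"translation": [0, 0, 3], "delta_rot": [0, 0, 0]}
    - {"translation": [0, 0, 3], "delta_rot": [0, 0, 0]}
    - {"translation": [0, 0, 2.5], "delta_rot": [0, 0, 0]}
    - {"translation": [0, 0, 1], "delta_rot": [0, 0, 0]}
    - {"translation": [0, 0, 0.4], "delta_rot": [0, 0, 0]}
    - {"translation": [0, 0, 0], "delta_rot": [0, 0, 0]}

```text
clock: 14.85
position: [0.499, -0.1731, 0.0564]
eef_rot: [3.141, -0.0, 2.79]
wrist_force: [-0.8, -0.2, -1.3]
opening: 0.0538
grasp_force: 30.0
```

```bash
python3 st.py; python3 -c "
from h import *
save('side','pl1',(200,150,380,285),4)
for n in('box_top','cap'):
  for r in spot_point('side',n)[:5]: print(n,round(r['conf'],2),np.round(w('side',r['centre']),3))"
```

```text
{'clock': 14.85, 'qpos': [0.3095, 0.6176, -0.1195, 2.171, 0.195, 0.3629, 1.2484], 'position': [0.499, -0.1731, 0.0564], 'eef_rot': [3.1414, -0.0002, 2.7899], 'wrist_force': [-0.7773, -0.1633, -1.288], 'torque': [-0.0182, 0.0045, -0.0025], 'grasp_force': 29.9999, 'opening': 0.0538}
box_top 0.96 [ 0.504 -0.172  0.044]
cap 0.98 [0.582 0.19  0.002]
cap 0.75 [ 0.466  0.186 -0.002]
cap 0.71 [ 0.499 -0.172  0.056]
cap 0.61 [0.368 0.025 0.002]
```

View pics/pl1.png

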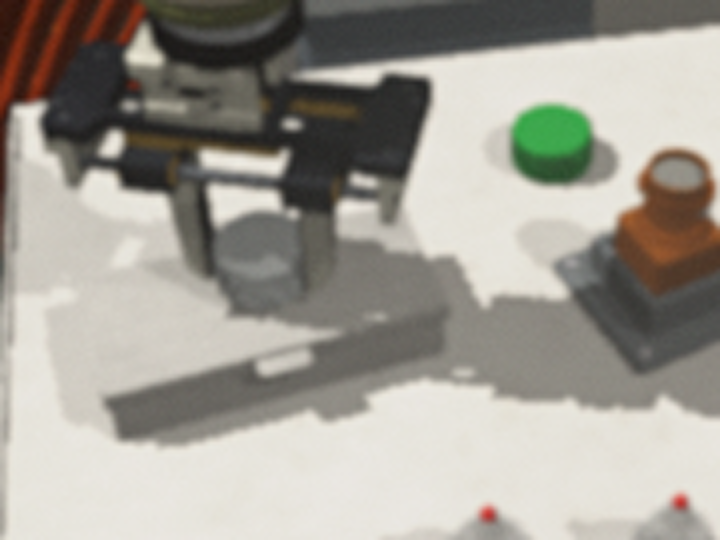

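The lid is above the box centre at (258,260), and the open jar at (675,220) is home. I'm lowering until I feel contact.

>>> jog_arm:
  deltas:
    - {"translation": [0, 0, 0.3], "delta_rot": [0, 0, 0]}
    - {"translation": [0, 0, 0.2], "delta_rot": [0, 0, 0]}
    - {"translation": [0, 0, 0.1], "delta_rot": [0, 0, 0]}
    - {"translation": [0, 0, 0], "delta_rot": [0, 0, 0]}

```text
clock: 15.4
position: [0.4987, -0.1739, 0.0502]
eef_rot: [3.142, -0.0, 2.789]
wrist_force: [-0.1, 0.4, 0.4]
opening: 0.054
grasp_force: 30.0
```

>>> jog_arm:
  deltas:
    - {"translation": [0, 0, 0.07], "delta_rot": [0, 0, 0]}
    - {"translation": [0, 0, 0], "delta_rot": [0, 0, 0]}

```text
clock: 15.6
position: [0.4987, -0.1739, 0.0495]
eef_rot: [-3.142, -0.0, 2.789]
wrist_force: [-1.0, 0.1, -0.9]
opening: 0.0536
grasp_force: 30.0
```

>>> jog_arm:
  deltas:
    - {"translation": [0, 0, 0.06], "delta_rot": [0, 0, 0]}
    - {"translation": [0, 0, 0], "delta_rot": [0, 0, 0]}

```text
clock: 15.8
position: [0.4988, -0.1739, 0.0489]
eef_rot: [-3.142, 0.0, 2.789]
wrist_force: [0.6, -0.8, -0.9]
opening: 0.0537
grasp_force: 30.0
```

>>> jog_arm:
  deltas:
    - {"translation": [0, 0, 0.05], "delta_rot": [0, 0, 0]}
    - {"translation": [0, 0, 0], "delta_rot": [0, 0, 0]}

```text
clock: 16.0
position: [0.4987, -0.1739, 0.0484]
eef_rot: [3.142, -0.0, 2.789]
wrist_force: [-0.2, -0.1, -0.1]
opening: 0.0536
grasp_force: 30.0
```

>>> jog_arm:
  deltas:
    - {"translation": [0, 0, 0.04], "delta_rot": [0, 0, 0]}
    - {"translation": [0, 0, 0], "delta_rot": [0, 0, 0]}

```text
clock: 16.2
position: [0.4988, -0.1738, 0.0481]
eef_rot: [-3.142, 0.0, 2.789]
wrist_force: [-0.6, -0.7, 0.3]
opening: 0.0539
grasp_force: 30.0
```

>>> jog_arm:
  deltas:
    - {"translation": [0, 0, 0.04], "delta_rot": [0, 0, 0]}
    - {"translation": [0, 0, 0], "delta_rot": [0, 0, 0]}

```text
clock: 16.4
position: [0.4987, -0.1739, 0.048]
eef_rot: [-3.142, 0.0, 2.789]
wrist_force: [-1.1, 1.2, 6.3]
opening: 0.0538
grasp_force: 30.0
```

>>> jog_arm:
  deltas:
    - {"translation": [0, 0, 0.02], "delta_rot": [0, 0, 0]}
    - {"translation": [0, 0, 0], "delta_rot": [0, 0, 0]}

```text
clock: 16.6
position: [0.4987, -0.1739, 0.048]
eef_rot: [-3.141, 0.0, 2.789]
wrist_force: [-1.8, 0.4, 8.1]
opening: 0.0538
grasp_force: 30.0
```

Contact is felt, with the lid seated on the box. I release, then retreat.

>>> jog_arm:
  deltas:
    - {"translation": [0, 0, -0.04], "delta_rot": [0, 0, 0]}
    - {"translation": [0, 0, 0], "delta_rot": [0, 0, 0]}

```text
clock: 16.8
position: [0.4987, -0.1739, 0.048]
eef_rot: [-3.142, 0.0, 2.789]
wrist_force: [-2.0, 1.2, 5.9]
opening: 0.0541
grasp_force: 30.0
```

>>> jog_arm:
  deltas:
    - {"translation": [0, 0, 0], "delta_rot": [0, 0, 0]}
    - {"translation": [0, 0, 0], "delta_rot": [0, 0, 0]}
    - {"translation": [0, 0, 0], "delta_rot": [0, 0, 0]}
    - {"translation": [0, 0, 0], "delta_rot": [0, 0, 0]}
    - {"translation": [0, 0, 0], "delta_rot": [0, 0, 0]}
    - {"translation": [0, 0, 0], "delta_rot": [0, 0, 0]}
    - {"translation": [0, 0, 0], "delta_rot": [0, 0, 0]}
    - {"translation": [0, 0, 0], "delta_rot": [0, 0, 0]}
  fingers: -1

```text
clock: 17.6
position: [0.4987, -0.1738, 0.0478]
eef_rot: [3.142, 0.0, 2.789]
wrist_force: [0.3, 0.5, 0.2]
opening: 0.0924
grasp_force: 0.0
```

>>> jog_arm:
  deltas:
    - {"translation": [0, 0, -1], "delta_rot": [0, 0, 0]}
    - {"translation": [0, 0, -2], "delta_rot": [0, 0, 0]}
    - {"translation": [0, 0, -3], "delta_rot": [0, 0, 0]}
    - {"translation": [0, 0, -3], "delta_rot": [0, 0, 0]}
    - {"translation": [0, 0, -3], "delta_rot": [0, 0, 0]}
    - {"translation": [0, 0, -2], "delta_rot": [0, 0, 0]}
    - {"translation": [0, 0, 0], "delta_rot": [0, 0, 0]}
    - {"translation": [0, 0, 0], "delta_rot": [0, 0, 0]}

```text
clock: 18.4
position: [0.4987, -0.174, 0.1884]
eef_rot: [-3.142, 0.001, 2.789]
wrist_force: [-0.7, -0.2, -0.0]
opening: 0.0932
grasp_force: 0.0
```

```bash
python3 st.py; python3 -c "
from h import *
save('side','end',(180,130,480,340),2.6)
for n in('box_top','cap','jar'):
  for r in spot_point('side',n)[:5]: print(n,round(r['conf'],2),np.round(w('side',r['centre']),3))"
```

```text
{'clock': 18.4, 'qpos': [0.3693, 0.4111, -0.1918, 2.0718, 0.1237, 0.668, 1.3139], 'position': [0.4987, -0.174, 0.1884], 'eef_rot': [-3.1416, 0.0012, 2.7886], 'wrist_force': [-0.6832, -0.1827, -0.0145], 'torque': [-0.0043, 0.0082, -0.0055], 'grasp_force': 0.0, 'opening': 0.0932}
box_top 0.74 [ 0.501 -0.17   0.047]
cap 0.97 [0.582 0.187 0.002]
cap 0.94 [ 0.496 -0.171  0.05 ]
cap 0.9 [ 0.366  0.024 -0.   ]
cap 0.67 [0.465 0.186 0.001]
jar 0.71 [0.503 0.062 0.008]
```

View pics/end.png

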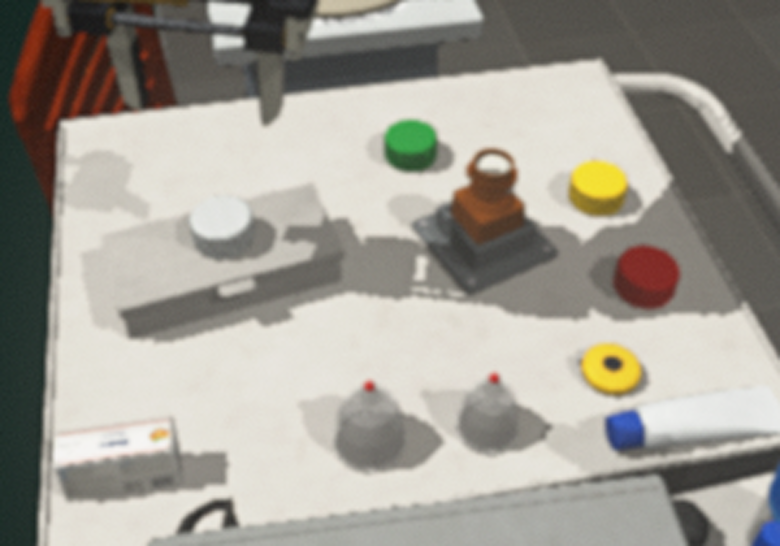

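The lid is standing right way up on the box at (220,222). The jar is home at (490,200), and the cups, tape measure and carton have not moved.

```bash
python3 -c "
from cell import *
print(job_done())"
```

```text
the job is handed in; nothing more can be done
None
```

The jar is open and the lid stands right way up on the closed steel box; the jar is still home in its holder, the suction cups, tape measure and carton were not moved, and I handed the job in at about 18.5 s of the 58 s limit.

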